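# Click the take-off handle onto the chapati pan

### The arm

A 6-joint arm with a two-finger parallel gripper is mounted at the origin on the work surface. World frame = base frame: x ahead of the robot, y to its left, z up, the work surface at z = 0. Lengths are in mm, angles in rad, forces in N, time in s.
With the tool pointing down it reaches from about 275 to 825 mm from the base axis. Payload 5.2 kg.
Tool frame: the origin (TCP) lies at the very end of the fingers, on their centre line; the grasp point (between the pads) lies 19 mm behind it; z points along the fingers, y is the direction in which the jaws open and shut (so a half turn about z gives the same grasp; the last joint's range is limited). The gripper opens to 93 mm and grips with 3 to 60 N. Pads are 15 mm wide; open, the fingers measure 128 mm over their backs; the gripper's body (75 mm by 188 mm) begins 65 mm behind the grasp point.
Start: joints at [1.049, 0.259, 1.535, -0, 1.348, -0.203], TCP at [172.363, 522.299, 218.653] pointing down, gripper open.
Joint ranges: [-3.14, 3.14], [-0.91, 2.08], [0.19, 2.58], [-1.22, 4.36], [0.22, 2.71], [-3.12, 3.12]. Speed limits (rad/s): [2.57, 2.57, 3.14, 3.14, 3.14, 3.14].

### API

Orientations are given as [roll, pitch, yaw] about the fixed x, y, z axes, in that order (R = Rz(yaw) Ry(pitch) Rx(roll)).
In Python, from bench import robot gives the robot as it stands. The module is installed in compiled form; this text tells all that it offers. Calls block until the motion is done:
- robot.move_ptp(position, orientation): joint-space move of the TCP to a pose.
- robot.move_linear(position, ori=None, speed=150, f_stop=None): straight line of the TCP; ori=None keeps the orientation; speed is the mean speed in mm/s. With f_stop (N) it stops when the force on the tool has changed by that much, and returns True; else False.
- robot.move_j(angles): joint-space move.
- robot.move_gripper(opening): opening from 0.0 (shut) to 1.0 (fully open); the grip force is fixed at half the most; returns when the fingers have stopped.
- robot.sleep(seconds).
- robot.inverse_kinematics(position, orientation): joint angles nearest the present ones, or None.
- robot.get_image(name): name is "scene" or "top"; returns a dict with "img" (384x512x3 uint8, blue, green, red), "fovy" (degrees; the focal length in pixels is half the picture's height over the tangent of half this angle, whatever the lens; pixels are square), "cx", "cy" (the principal point, pixels), "eye" and "orientation" of the camera in the world. Camera axes: x right, y down, z forward; pixel columns grow to the right and rows downward; lengths in mm; the calibration is good to about 2 mm. A picture is of the moment at which its call begins. There is no depth.
A pose or a line that the arm cannot do raises robot.MotionError and nothing moves.
- robot.hand_in(): hands the job in, once; it reports no verdict.
Readings, each from a call of its own:
- robot.current_t(): time.
- robot.current_qpos(): joint angles.
- robot.current_joint_vel(): joint speeds.
- robot.current_joint_efforts(): joint torques, N m.
- robot.current_tcp_pos(): TCP position.
- robot.current_eef_rot(): TCP orientation.
- robot.current_contact_force(): force on the tool from outside, world axes, zero at the start.
- robot.current_ft_torque(): the same for the moment, N m.
- robot.current_gripper_width(): opening from 0.0 (shut) to 1.0 (fully open).
Only numpy, scipy, OpenCV 4.12 (cv2) and the standard library are available. Lean on these libraries where they do the work, as an engineer would, in place of code of your own. Each camera call takes 0.05 s, during which the arm holds its last target.

### The job

Fit the loose handle to the chapati pan standing on the gas cooker: slide its steel sleeve onto the pan's stub, which swings a little on a slack rivet, until the spring button clicks up through the hole; then give the handle a light tug straight back, enough to feel the button hold, and let go of it. Work gently: never force or wrench the parts, keep the pan where it stands on the burner, and leave the other things on the counter alone.

Things in the scene. Friction and masses are not known exactly. Their poses are not given: they have to be found in the camera images.
- handle: loose take-off handle, 190 mm long, lying flat on the counter: black plastic grip 130 mm long, 32 wide (tail half 29), 26 high, and a bare steel sleeve standing 60 mm out of its front end. 0.18 to 0.29 kg. Origin: underside, below the grip's middle; x along the handle to the sleeve's mouth (at x = 125 mm), z up; sleeve axis 13 mm above the underside. Take it across the grip
- handle_mouth (a point): centre of the sleeve's open mouth, on its axis (handle frame 125, 0, 13 mm); axes as the handle's. Flat rectangular tube, 30 x 20 mm outside, 24 wide x 14 high inside, 56 mm deep. It goes hole upward onto the pan's steel stub (22 wide, 12 high, last 6 mm bevelled to 20 x 8; from a collar 14 mm off the rivet to its tip 64 mm off the rivet). Home: mouth 14 to 17 mm from the rivet; the collar then stops it hard
- handle_hole (a point): centre of the round 12 mm latch hole in the sleeve's top wall, at its outer face (handle frame 108.5, 0, 23 mm); axes as the handle's
- pan: black cast-iron chapati pan, 236 mm across, 24 high, 2.6 to 3.1 kg, standing loose on the cooker's pan support, underside 100 mm above the counter. A level push over about 13 N may make it skid; pressing the fitted handle down can tip it. Origin: centre of its underside; z up; x level from the centre through the rivet that carries the stub (pan frame 124, 0, 17 mm)
- rivet (a point): middle of the upright rivet on the pan's lug, level with the stub's axis; axes as the pan's. The rivet is slack: the stub, level, points away from it within 0.30 rad either side of the pan's x axis and stays where it is left; the poses do NOT tell this angle, feel or look for it. A side push of about 3 N at the tip swings it (stops at 0.32 rad)
- button (a joint): brass spring button, 9 mm across, in the stub's top face, 32 mm from the rivet: 0 = up (6 mm out of the stub), 0.006 = pressed flush. Bevelled to the tip, square to the pan: the sleeve's mouth presses it down by itself (meets it 36 mm from the rivet, push 3 to 5 N, then about 1 N of rubbing); it springs up through the hole with the mouth 17 mm from the rivet and then holds the sleeve on, 3 mm end play
- cooker: one-burner steel gas cooker, 300 x 280 mm, fixed; origin on the counter below the burner's middle; pan support 100 mm up, steel housing up to 67 mm
- pin: mahogany rolling pin lying on the counter, 300 mm long along its x, 40 mm thick in the middle; origin under its middle. Leave it alone
- board: round wooden rolling board on three feet, 230 mm across, 34 mm high; origin on the counter under its middle. Leave it alone
- plate_a: steel plate, 170 mm across, 18 mm high, near left; origin under its middle. Leave it alone
- plate_b: steel plate, 170 mm across, 18 mm high, far left; origin under its middle. Leave it alone
- tumbler: red plastic tumbler, 74 mm across, 110 mm high; origin under its middle. Leave it alone
- bowl: white ceramic bowl, 132 mm across, 62 mm high; origin under its middle. Leave it alone
- jar: amber glass jar with steel lid, 70 mm across, 120 mm high; origin under its middle. Leave it alone
Things that resemble listed ones, but are neither listed nor needed, are in the scene too. Several things have the shape of the handle; the one meant has the colours described above.

How it is judged:
By the outcome, as a careful person would: the job done as asked, in the order asked, and still so for the second after the job is handed in, with the robot touching nothing.
It also fails if it takes over 58 s, if anything falls off the work surface, if the arm or the gripper's body presses on something with over 40 N, if the wrist force passes 120 N, or if a joint passes its speed limit or range.

## Working session

There is one attempt and no reset: what is moved stays moved. The work goes in short steps, each a Python script; the robot and the scene stay as the last script left them, time stands still between calls to the robot, and variables do not carry over. Pictures are saved under pics/ and viewed, and the job is handed in when it is done.

```bash
mkdir -p pics; python3 - <<'E'
from bench import robot
import cv2,json
for n in("scene","top"):
    d=robot.get_image(n); cv2.imwrite(f"pics/{n}0.png",d["img"]); print(n,{k:v for k,v in d.items() if k!="img"})
print(robot.current_t(),robot.current_tcp_pos(),robot.current_eef_rot())
E
```

```text
scene {'fovy': 54.38987609229255, 'cx': 253.8752947811822, 'cy': 191.62942385519503, 'eye': array([1149.61692605,  518.42414013,  837.21269646]), 'orientation': array([-2.300267  , -0.01464331,  2.30291355])}
top {'fovy': 46.90034967461051, 'cx': 254.1422809419692, 'cy': 191.43842303869417, 'eye': array([ 389.87127853,   -8.25849955, 1565.05570884]), 'orientation': array([-3.0629683 , -0.01479796, -1.55349163])}
0.1 [172.11546951 521.86727353 217.89038905] [-3.13996382e+00 -3.04313130e-04  2.82280928e+00]
```

View pics/scene0.png

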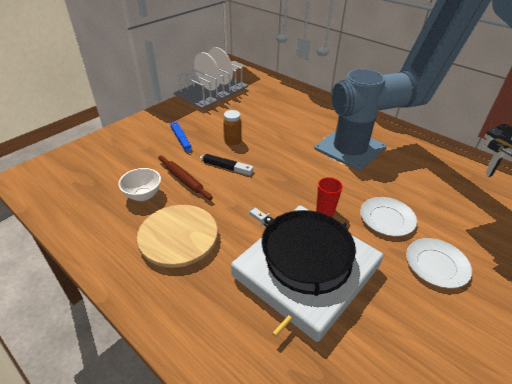

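View pics/top0.png

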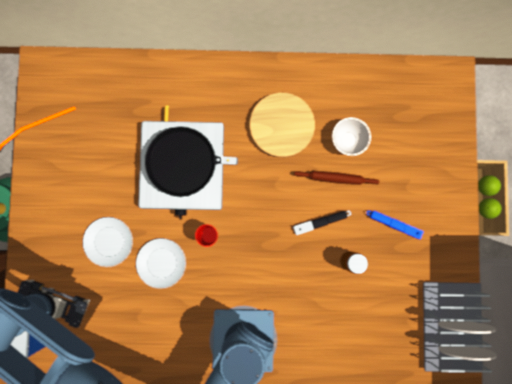

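The black handle with its steel sleeve is at about (297–350, 212–228) in the top picture. The pan is at (180,160) and its stub points right to (236,160). I'll enlarge both.

```bash
python3 - <<'E'
import cv2
a=cv2.imread("pics/top0.png");s=cv2.imread("pics/scene0.png")
def c(im,x,y,w,h,k,n): cv2.imwrite(n,cv2.resize(im[y:y+h,x:x+w],None,fx=k,fy=k,interpolation=cv2.INTER_CUBIC))
c(a,285,200,75,40,10,"pics/c1.png")
c(a,130,110,120,110,5,"pics/c2.png")
c(s,190,145,75,40,10,"pics/c3.png")
c(s,235,195,70,50,10,"pics/c4.png")
E
```

```text
(no output)
```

View pics/c1.png

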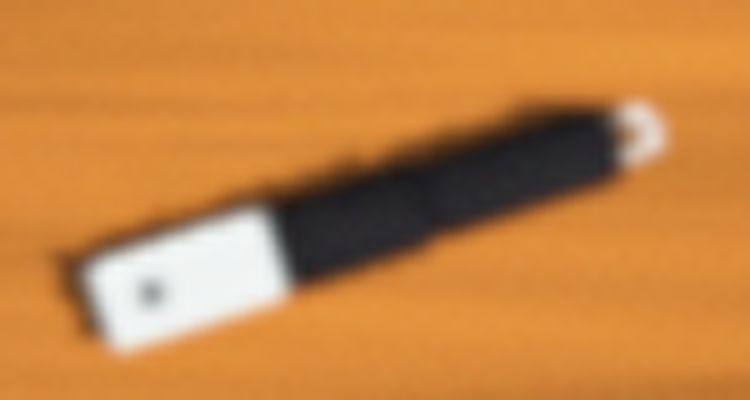

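View pics/c2.png

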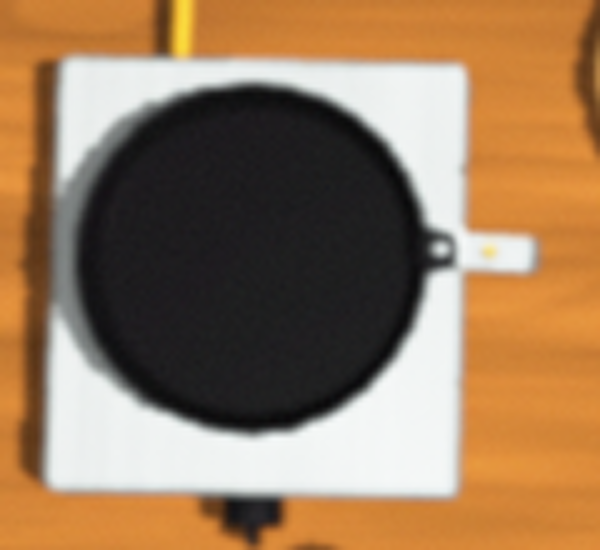

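View pics/c3.png

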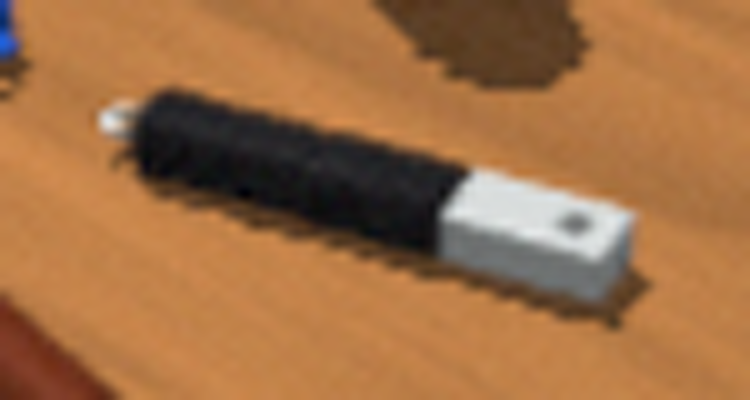

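View pics/c4.png

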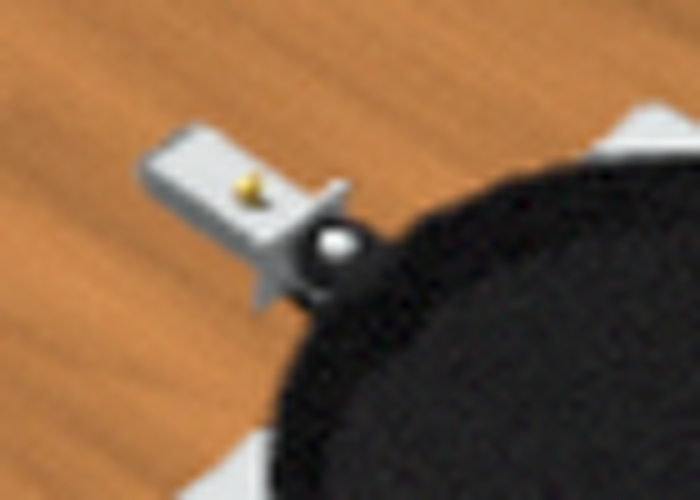

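```bash
cat > h.py <<'E'
import numpy as np
from scipy.spatial.transform import Rotation as R
from bench import robot
CAM={'scene':(54.38987609229255,253.8752947811822,191.62942385519503,[1149.61692605,518.42414013,837.21269646],[-2.300267,-0.01464331,2.30291355]),
'top':(46.90034967461051,254.1422809419692,191.43842303869417,[389.87127853,-8.25849955,1565.05570884],[-3.0629683,-0.01479796,-1.55349163])}
def ray(n,u,v):
    f,cx,cy,e,o=CAM[n]; F=192/np.tan(np.radians(f)/2)
    d=R.from_euler('xyz',o).as_matrix()@np.array([(u-cx)/F,(v-cy)/F,1]); return np.array(e),d/np.linalg.norm(d)
def atz(n,u,v,z):
    e,d=ray(n,u,v); return e+d*(z-e[2])/d[2]
def tri(a,b):
    (e1,d1),(e2,d2)=ray('top',*a),ray('scene',*b)
    t=np.linalg.lstsq(np.c_[d1,-d2],e2-e1,rcond=None)[0]
    p,q=e1+d1*t[0],e2+d2*t[1]; return (p+q)/2,np.linalg.norm(p-q)
def proj(n,P):
    f,cx,cy,e,o=CAM[n]; F=192/np.tan(np.radians(f)/2)
    c=R.from_euler('xyz',o).as_matrix().T@(np.array(P)-e); return np.array([cx+F*c[0]/c[2],cy+F*c[1]/c[2]])
E
python3 - <<'E'
from h import *
np.set_printoptions(precision=1,suppress=True)
def C(off,k): return lambda x,y:((x+.5)/k-.5+off[0],(y+.5)/k-.5+off[1])
c1=C((285,200),10);c2=C((130,110),5);c3=C((190,145),10);c4=C((235,195),10)
for n,a,b,z in [("hole",c1(151,293),c3(577,222),23),("mouthcorner y-",c1(85,268),c3(600,260),23),("mouth corner2",c1(112,352),c3(635,213),23),("sleeve root c",c1(279,250),c3(456,192),25),
 ("rivet",c2(440,249),c4(337,240),124),("button",c2(488,252),c4(250,184),129),("tipA",c2(537,235),c4(140,165),121),("tipB",c2(535,272),c4(195,125),121)]:
    print(n,*tri(a,b),"top@z",atz('top',*a,z)[:2],"scene@z",atz('scene',*b,z)[:2])
for p in [(77,258),(428,258),(253,83),(253,432)]: print(atz('top',*c2(*p),124))
print(atz('top',*c1(613,150),26),atz('scene',*c3(160,100),26))
E
```

```text
hole [ 383.2 -188.1   23.2] 3.3764134105542545 top@z [ 384.2 -189.5] scene@z [ 382.  -186.8]
mouthcorner y- [ 392.5 -166.4   23.1] 0.057049267237146345 top@z [ 392.5 -166.4] scene@z [ 392.4 -166.4]
mouth corner2 [ 363.5 -176.1   22.2] 0.1739627312710251 top@z [ 363.6 -176.1] scene@z [ 364.2 -175.3]
sleeve root c [ 398.7 -232.7   22. ] 3.6695849171319694 top@z [ 399.9 -233.7] scene@z [ 400.6 -228.3]
rivet [606.1  94.2 127.8] 1.0273975261850883 top@z [607.   94.1] scene@z [602.9  92.4]
button [605.   62.8 126.4] 0.8900759285340683 top@z [604.9  62.3] scene@z [606.7  64.8]
tipA [616.8  32.  121.7] 3.304768191805273 top@z [618.   30.8] scene@z [615.4  33. ]
tipB [593.1  32.1 119.8] 1.3813707944643145 top@z [593.4  31.6] scene@z [593.7  33.5]
[596.4 331.2 124. ]
[600.9 101.8 124. ]
[714.9 219.8 124. ]
[484.4 212.8 124. ]
[ 436.6 -349.9   26. ] [ 435.7 -344.6   26. ]
```

```bash
python3 - <<'E'
from h import *
np.set_printoptions(precision=2,suppress=True)
print("jar",atz('top',357,262,120),"tumbler",atz('top',206,235,110))
for y in (1.89,1.89-np.pi):
    print(y,robot.inverse_kinematics([409,-266,3],[np.pi,0,y]),robot.inverse_kinematics([605,-90,107],[np.pi,0,y-.326]))
print(robot.current_contact_force())
E
```

```text
jar [ 280.56 -365.47  120.  ] tumbler [359.22 127.01 110.  ]
1.89 [-0.81  0.41  1.94  0.    0.79 -1.12] [-0.33  0.46  1.53  0.    1.15 -0.32]
-1.2515926535897932 [-0.81  0.41  1.94 -0.    0.79  2.02] [-0.33  0.46  1.53 -0.    1.15  2.82]
[ 0.09  0.23 -0.4 ]
```

```bash
python3 - <<'E'
from h import *
import cv2
np.set_printoptions(precision=2,suppress=True)
o=[np.pi,0,1.89]
robot.move_ptp([409,-266,130],o)
robot.move_linear([409,-266,5],o,speed=120,f_stop=8)
print(robot.current_t(),robot.current_tcp_pos(),robot.current_contact_force())
robot.move_gripper(0.0)
print(robot.current_t(),robot.current_gripper_width()*93,robot.current_tcp_pos(),robot.current_contact_force())
for n in("scene","top"):
    cv2.imwrite(f"pics/{n}1.png",robot.get_image(n)["img"])
s=cv2.imread("pics/scene1.png")
cv2.imwrite("pics/c5.png",cv2.resize(s[100:220,150:310],None,fx=5,fy=5,interpolation=2))
E
```

```text
4.2 [ 409.44 -266.41    5.58] [ 0.39 -0.82 -0.42]
5.175 31.71566749049524 [ 409.08 -266.      4.99] [ 0.62  0.35 -1.09]
```

View pics/c5.png

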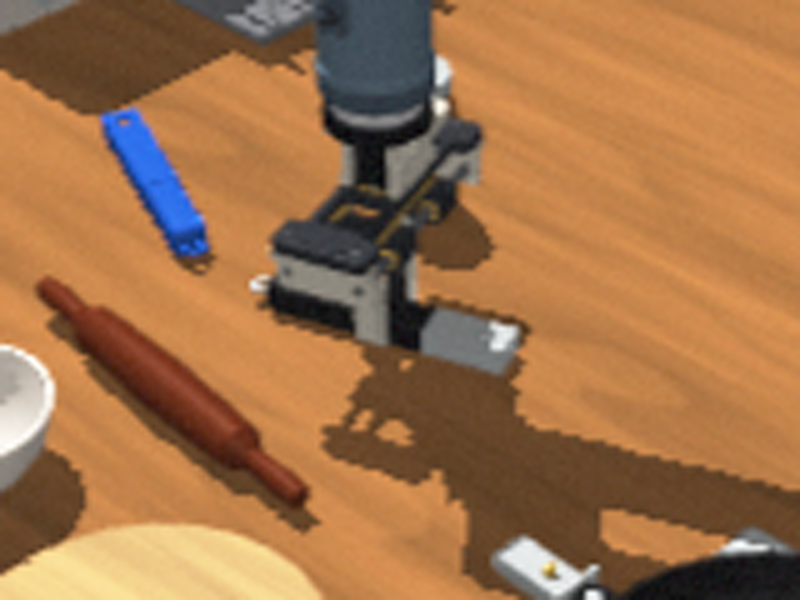

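```bash
python3 - <<'E'
from h import *
import cv2
np.set_printoptions(precision=2,suppress=True)
robot.move_linear([409,-266,150],speed=150)
o=[np.pi,0,1.564]
robot.move_ptp([605,-110,150],o)
robot.move_linear([605,-110,109],o,speed=80)
robot.sleep(.3)
print(robot.current_t(),robot.current_tcp_pos(),robot.current_eef_rot(),robot.current_contact_force(),robot.current_ft_torque())
for n in("scene","top"):
    cv2.imwrite(f"pics/{n}2.png",robot.get_image(n)["img"])
s=cv2.imread("pics/scene2.png");a=cv2.imread("pics/top2.png")
cv2.imwrite("pics/c6.png",cv2.resize(s[165:245,180:290],None,fx=7,fy=7,interpolation=2))
cv2.imwrite("pics/c7.png",cv2.resize(a[130:190,200:310],None,fx=7,fy=7,interpolation=2))
E
```

```text
8.3417 [ 605.28 -110.03  109.52] [3.14 0.   1.56] [ 0.22  0.84 -2.01] [-0.06  0.04 -0.05]
```

View pics/c6.png

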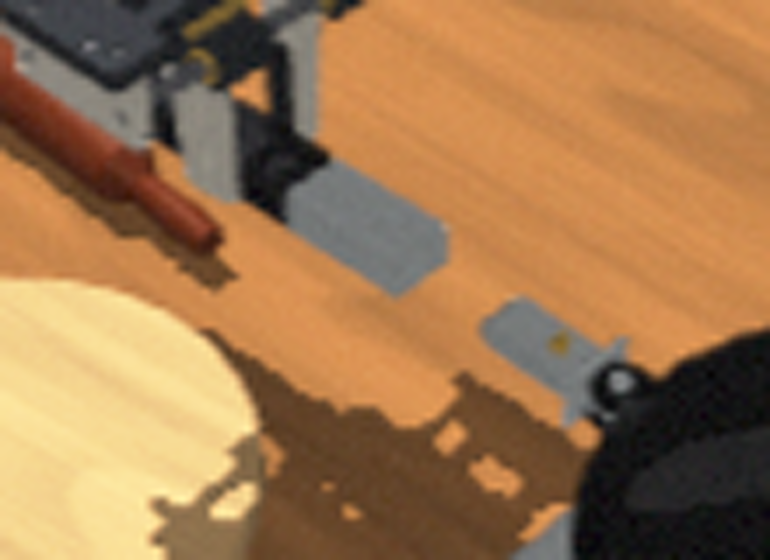

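View pics/c7.png

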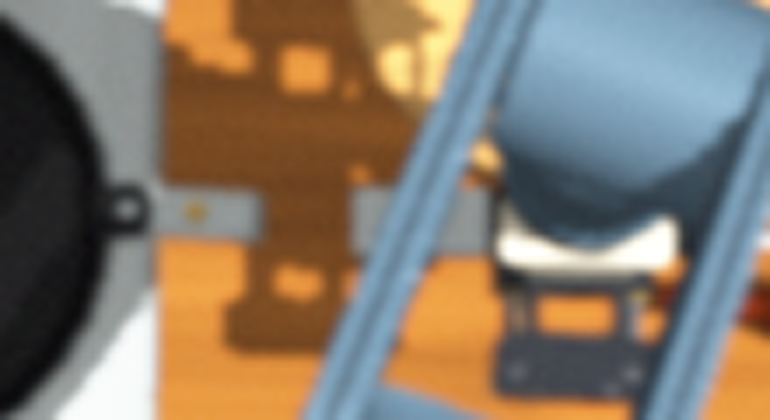

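```bash
python3 - <<'E'
import cv2
a=cv2.imread("pics/top2.png")
cv2.imwrite("pics/c8.png",cv2.resize(a[150:172,213:263],None,fx=16,fy=16,interpolation=2))
b=cv2.imread("pics/top0.png")
cv2.imwrite("pics/c9.png",cv2.resize(b[150:172,213:263],None,fx=16,fy=16,interpolation=2))
E
```

```text
(no output)
```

View pics/c8.png

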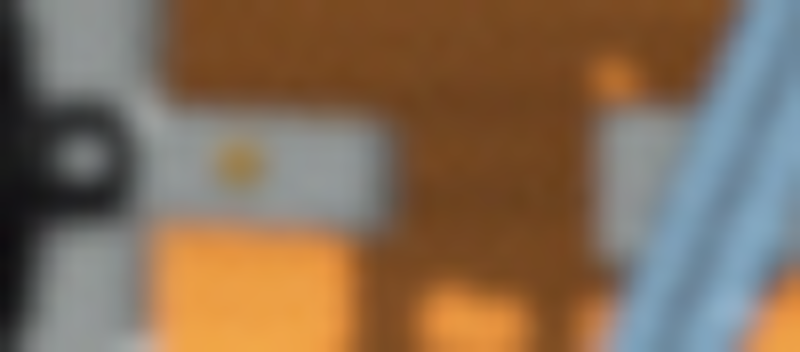

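View pics/c9.png

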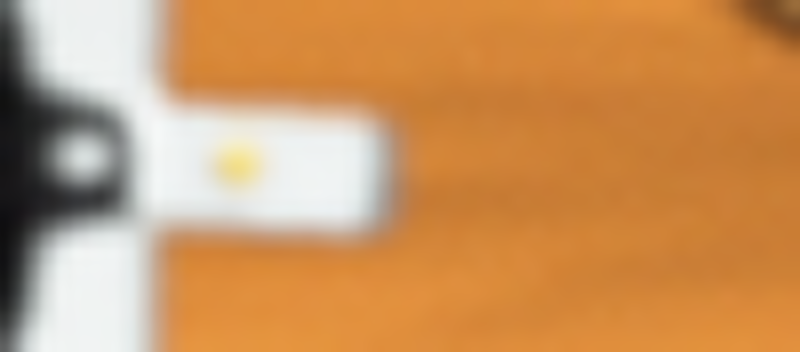

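```bash
python3 - <<'E'
from h import *
np.set_printoptions(precision=1,suppress=True)
c=lambda x,y:((x+.5)/16-.5+213,(y+.5)/16-.5+150)
for n,p,z in [("riv",(82,157),127),("button",(238,164),129),("tipU",(378,114),122),("tipL",(378,238),122),("tip",(385,174),122),("edgeU0",(165,102),123),("edgeL0",(165,229),123),("mouthU",(600,102),127),("mouthL",(600,257),127)]:
    print(n,atz('top',*c(*p),z)[:2])
print(proj('top',[605,-10,127]),proj('top',[605,30,122]))
E
```

```text
riv [606.7  93.7]
button [605.6  61.7]
tipU [617.6  33.5]
tipL [591.9  33. ]
tip [605.2  31.8]
edgeU0 [619.   77.2]
edgeL0 [592.8  76.6]
mouthU [620.2 -12.1]
mouthL [588.2 -12.6]
[249.3 160.5] [237.1 160.5]
```

```bash
cat >> h.py <<'E'
Y=1.545
def T(y,z=109,dx=0): return [606.75+0.026*(y-32)+dx,y,z]
O=[np.pi,0,Y]
def st(s=""):
    F=np.mean([robot.current_contact_force() for _ in range(4)],0);P=np.mean([robot.current_tcp_pos() for _ in range(4)],0)
    print(s,round(robot.current_t(),2),P.round(2),F.round(2),robot.current_ft_torque().round(2))
E
python3 - <<'E'
from h import *
robot.move_linear(T(-90),O,speed=60); robot.sleep(.2); st("pre")
print(robot.move_linear(T(-58),O,speed=25,f_stop=3.5)); st("in")
robot.sleep(.2);st()
import cv2
for n in("scene","top"):
    cv2.imwrite(f"pics/{n}3.png",robot.get_image(n)["img"])
s=cv2.imread("pics/scene3.png");a=cv2.imread("pics/top3.png")
cv2.imwrite("pics/c10.png",cv2.resize(s[185:235,215:285],None,fx=10,fy=10,interpolation=2))
cv2.imwrite("pics/c11.png",cv2.resize(a[150:172,213:263],None,fx=16,fy=16,interpolation=2))
E
```

```text
pre 9.12 [603.64 -90.17 108.99] [ 0.58 -0.21 -2.01] [-0.02  0.07 -0.04]
False
in 10.56 [604.42 -58.17 108.98] [-0.14  0.05 -2.38] [-0.01  0.03  0.01]
 10.76 [604.4  -58.15 108.98] [-0.25 -0.51 -1.87] [-0.03  0.08 -0.05]
```

View pics/c10.png

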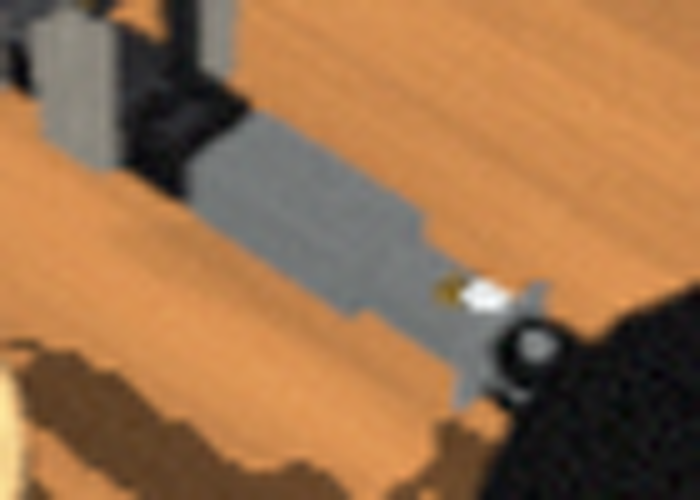

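View pics/c11.png

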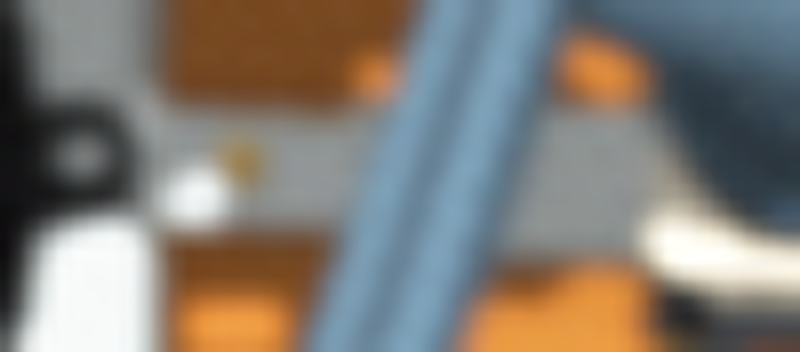

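```bash
python3 - <<'E'
from h import *
print(robot.move_linear(T(-44),O,speed=25,f_stop=4)); st("in")
for y in (-40,-37,-34,-31):
    r=robot.move_linear(T(y),O,speed=15,f_stop=8.5); st(f"{y} {r}")
    if r: break
E
```

```text
False
in 11.57 [604.81 -43.92 109.01] [ 0.13 -0.21 -1.74] [-0.04  0.09  0.05]
-40 False 11.98 [604.87 -39.95 109.  ] [-0.27 -0.69 -2.18] [-0.1   0.08  0.01]
-37 False 12.33 [605.18 -37.27 109.29] [-0.21 -2.13 -0.23] [-0.24  0.11  0.  ]
-34 False 12.68 [605.29 -34.31 109.17] [-0.29 -4.25 -0.4 ] [-0.63  0.09 -0.07]
-31 False 13.03 [605.12 -30.04 109.  ] [0.32 0.37 0.54] [ 0.27 -0.01 -0.03]
```

```bash
python3 - <<'E'
from h import *
for y in (-27,-24,-22,-21,-20,-19,-18.2):
    r=robot.move_linear(T(y),O,speed=12,f_stop=6); st(f"{y} {r}")
    if r: break
E
```

```text
-27 False 13.52 [605.14 -26.7  108.99] [-0.19  0.8   2.26] [0.2  0.02 0.02]
-24 False 13.92 [605.34 -23.85 108.99] [ 0.02 -0.23  0.51] [ 0.14  0.03 -0.06]
-22 False 14.23 [605.37 -21.8  109.01] [-0.31 -0.21 -0.83] [ 0.15  0.1  -0.02]
-21 False 14.48 [605.18 -20.51 108.61] [ 0.79  1.32 -2.64] [ 0.22 -0.08 -0.06]
-20 False 14.73 [605.13 -19.96 108.7 ] [-0.25  0.3  -2.21] [-0.02  0.06 -0.02]
-19 False 14.98 [605.31 -18.98 108.94] [ 0.08 -0.9  -0.99] [-0.05  0.08 -0.05]
-18.2 False 15.23 [605.42 -18.17 109.  ] [ 0.17  0.32 -1.88] [ 0.01  0.05 -0.01]
```

```bash
cat > snap.py <<'E'
import sys,cv2
from bench import robot
k=sys.argv[1]
for n in("scene","top"):
    cv2.imwrite(f"pics/{n}{k}.png",robot.get_image(n)["img"])
s=cv2.imread(f"pics/scene{k}.png")
cv2.imwrite(f"pics/z{k}.png",cv2.resize(s[195:235,235:305],None,fx=11,fy=11,interpolation=2))
E
python3 snap.py 4
```

```text
(no output)
```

View pics/z4.png

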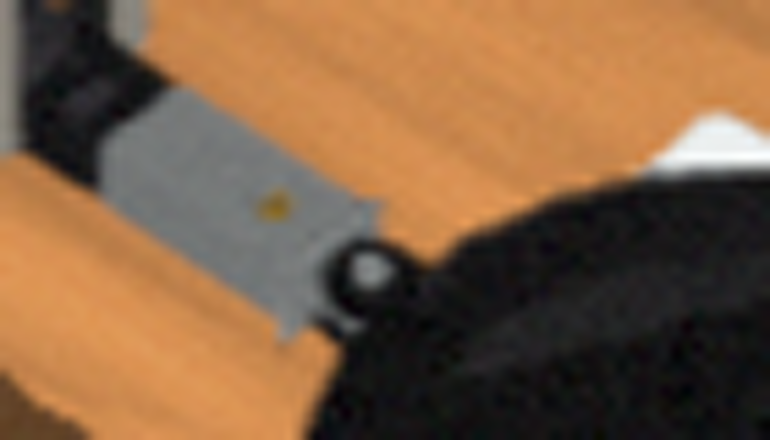

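The brass button shows in the sleeve's hole at (273,207) in the crop. Next comes the light tug.

```bash
python3 - <<'E'
from h import *
r=robot.move_linear(T(-25),O,speed=8,f_stop=5.5); st(f"tug {r}")
robot.sleep(.2); st("hold")
E
python3 snap.py 5
```

```text
tug True 15.88 [604.85 -20.39 108.22] [ 1.46  1.04 -1.4 ] [ 0.21 -0.13 -0.11]
hold 16.07 [604.69 -20.33 107.67] [ 2.25  0.38 -0.19] [ 0.2  -0.26 -0.14]
```

View pics/z5.png

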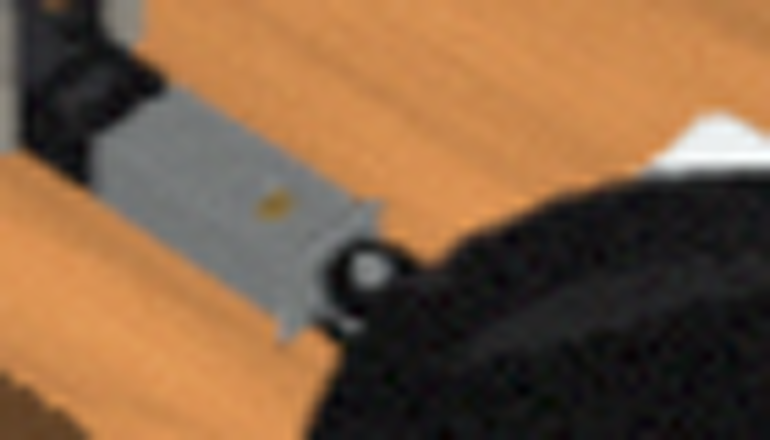

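The stop came about 2 mm back, but the residual force is only about 1 N. I'll re-centre and tug in small steps to feel the hold clearly.

```bash
python3 - <<'E'
from h import *
robot.move_linear(T(-19),O,speed=10,f_stop=7); robot.sleep(.15); st("recentre")
for y in (-20,-20.5,-21,-21.5,-22,-22.5,-23,-23.5,-24,-24.5):
    r=robot.move_linear(T(y),O,speed=6,f_stop=7); 
    F=np.mean([robot.current_contact_force() for _ in range(4)],0); st(f"{y} {r}")
    if r or F[1]>5.5: break
E
python3 snap.py 6
```

```text
recentre 16.7 [605.13 -18.98 108.83] [-0.24  0.27 -2.26] [-0.07  0.08 -0.04]
-20 False 17.02 [605.22 -20.06 108.94] [-0.04 -0.38 -1.28] [-0.04  0.13 -0.05]
-20.5 False 17.27 [605.32 -20.43 108.97] [-0.21  1.26 -1.57] [0.02 0.06 0.01]
-21 False 17.52 [605.33 -20.61 108.97] [-0.56  1.43 -1.57] [0.32 0.06 0.03]
-21.5 False 17.77 [605.31 -20.78 108.93] [-0.49  3.6  -1.68] [ 0.87  0.06 -0.01]
-22 False 18.02 [605.27 -20.84 108.92] [ 0.41  6.45 -1.95] [ 1.05 -0.09 -0.02]
```

View pics/z6.png

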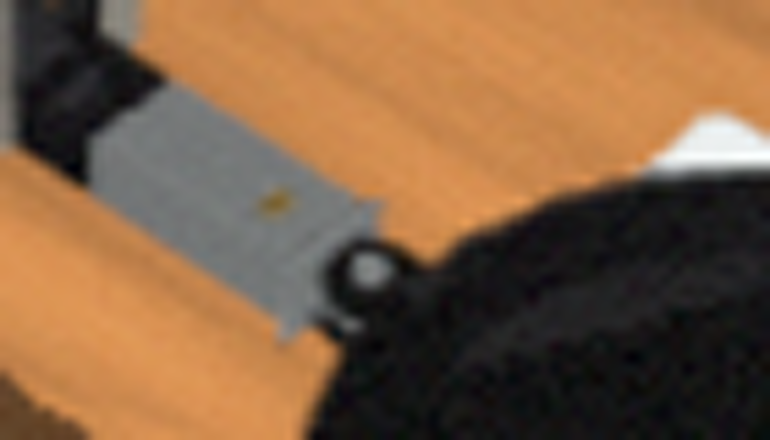

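The handle held with a 6.5 N pull and the TCP stalled at y = -20.8, so the button is latched. Ease off, release and withdraw.

```bash
python3 - <<'E'
from h import *
robot.move_linear(T(-19.8),O,speed=10); robot.sleep(.2); st("eased")
robot.move_linear(T(-19.8,108.4),O,speed=5); robot.sleep(.2); st("lowered")
robot.move_gripper(1.0); st("open")
robot.move_linear(T(-19.8,230),O,speed=100)
robot.move_ptp([420,-150,300],O); robot.sleep(.5); st("away")
E
python3 snap.py 7
```

```text
eased 18.68 [605.44 -20.18 109.02] [-0.18  0.54 -1.25] [-0.08  0.1   0.  ]
lowered 19.15 [605.42 -19.79 108.43] [-0.62  0.15 -2.07] [-0.12  0.06  0.03]
open 20.23 [605.4  -19.8  108.39] [0.25 0.25 0.85] [-0.08  0.06  0.04]
away 23.04 [ 420.17 -149.83  299.81] [0.8  0.33 0.51] [-0.09  0.08 -0.  ]
```

View pics/z7.png

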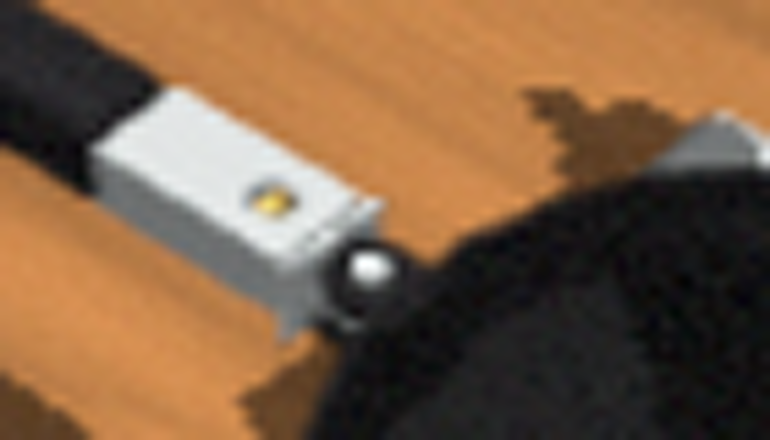

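View pics/top7.png

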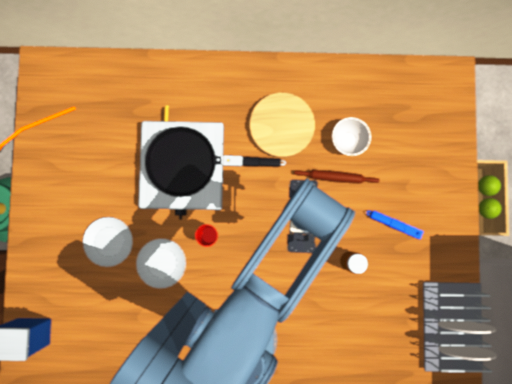

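View pics/scene7.png

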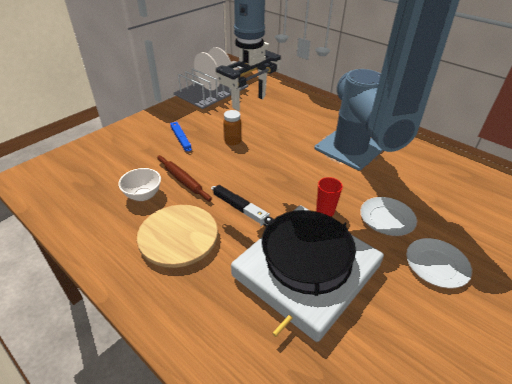

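The handle hangs straight on the stub with the brass button in its hole at (273,200) in the crop. The pan is unmoved at (180,160) in the top view and everything else is where it was.

```bash
python3 -c "
from bench import robot
robot.hand_in(); print(robot.current_t())"
```

```text
the job is handed in; nothing more can be done
the job is handed in; nothing more can be done
```

The handle is fitted to the pan's stub and latched, and I handed the job in at about 23 s of the 58 s allowed.

- **Fitting:** I gripped the handle across its grip, lined it up with the stub by camera and slid it on. The push along the stub read at most about 4 N as the button was pressed down. The force dropped with the mouth about 17 mm from the rivet, and the brass button then showed in the hole.
- **Tug:** The first tug stopped about 2 mm back, but the pull then faded to about 1 N, so I didn't count it. I re-centred and pulled back again in small steps. The sleeve held firm at about 6.5 N, and I eased off before letting go.
- **Final checks:** With the gripper open and clear, the pictures show the button in the hole and the handle straight on the stub. By eye, the pan and the other things are where they were. No checks failed apart from the unclear first tug.

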